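# Set out the demonstration kaleidoscope from its gift tube

### The job

Set out the kaleidoscope for customers to try. Pick up the open teal gift tube and tip its mouth down until the kaleidoscope slides part of the way out, lay the tube flat again, then take the kaleidoscope by its exposed end, draw it out and lay it in the wooden stand, its body down in both notches between the two wide ends, with the black eyepiece over the open end and the brass end facing the white screen. Leave the empty tube lying on the table, do not drop the kaleidoscope, and leave the cap, tins and bell where they are.

Things in the scene. Friction and masses are not known exactly. Their poses are not given: they have to be found in the camera images.
- tube_center (a point): Centre of the gift tube: teal card with gold bands, octagonal, 54 mm across its flat sides, 200 mm long, wall 3 mm, bore 48 mm, 0.14 kg, far end closed. It lies on a flat, so this point is 27 mm above the table. x axis: along the tube towards its open mouth.
- tube_mouth (a point): Centre of the tube's open mouth, 100 mm from tube_center along x; same axes
- tube: The gift tube as a body; origin and axes as tube_center. Nothing holds the kaleidoscope in: it lies on the tube's lower side and slides once the mouth is tipped down by 16 to 23 degrees (friction 0.28 to 0.42), right out if nothing stops it, such as the table under the mouth; in a level tube it stays put.
- kaleidoscope_center (a point): Centre of the kaleidoscope, on its axis, half-way along its 160 mm. x axis: along it towards the eyepiece. Black eyepiece 44 mm in diameter at x = +54 to +80 mm, dark blue body 32 mm in diameter at x = -42 to +54 mm, brass object end 44 mm in diameter at x = -80 to -42 mm.
- kaleidoscope_eye (a point): Middle of the kaleidoscope's eyepiece end face, 80 mm from its centre along x; same axes. At the start it is 24 to 35 mm inside the tube's mouth, looking out
- kaleidoscope: The kaleidoscope as a body; origin and axes as kaleidoscope_center. 0.18 to 0.28 kg, it balances near x = -10 mm. Rigid; free to roll about its x axis.
- stand_seat (a point): Where the kaleidoscope's centre lies when seated: on the stand's middle line, 57 mm above the table. x axis: level, towards the stand's open end, over which the eyepiece goes; z up. The white frosted screen, 66 mm wide, 99 mm high, stands at x = -98 mm.
- stand: Pale wooden stand, loose, 0.7 kg; origin on the table under stand_seat, same axes. Base board 78 mm wide, x = -108 to +58 mm, top 14 mm up. Two saddles 62 mm wide, 70 mm high, at x = -38 to -26 and +38 to +50 mm, with open-topped U notches 35 mm wide flaring to 49 mm. The blue body lies in both, with 4 mm of lengthwise play at each wide end.
- tube_cap: teal octagonal cap of the tube, 60 mm across and 26 mm high, standing on its rim on the table; origin under its centre. Leave it
- tin_fig: candle tin with a red band, 64 mm in diameter, 45 mm high, on the table; origin under its centre. Leave it
- tin_salt: candle tin with a blue band, 64 mm in diameter, 45 mm high, on the table; origin under its centre. Leave it
- counter_bell: brass counter bell with a black foot, 82 mm in diameter, 61 mm high; origin under its centre. Leave it

How it is judged:
On the way, in this order (a step that is already met when the one before it is completed fails the run):
1. the tube, with the kaleidoscope in it, is tipped mouth-down by at least 15 degrees (angle between tube_center's own x axis and vertical above 1.8308 rad and x of kaleidoscope_eye in the frame of tube_mouth below 0.13 m), for 0.1 s.
2. the tube lies flat on the table and the kaleidoscope stands 15 to 120 mm out of its mouth (angle between tube_center's own x axis and vertical between 1.52 and 1.62 rad and height (world z) of tube_center below 0.034 m and x of kaleidoscope_eye in the frame of tube_mouth between 0.015 and 0.12 m), for 0.2 s.
3. the gripper holds the exposed end while the rest is still in the tube (contact force between the fingers and kaleidoscope above 2 N and x of kaleidoscope_eye in the frame of tube_mouth between 0.01 and 0.14 m), for 0.1 s.
4. the kaleidoscope is drawn clear of the tube in the gripper (contact force between the fingers and kaleidoscope above 2 N and distance between kaleidoscope_center and tube_center above 0.185 m), for 0.1 s.
At the end, for the whole second after the job is handed in: The kaleidoscope rests on the stand, its centre within 7.5 mm of the seat, its axis within 0.06 rad of the stand's and its eyepiece over the open end; the stand stands upright on the table; the tube lies flat on the table; all at rest (distance between kaleidoscope_center and stand_seat below 0.0075 m and angle between the x axis of kaleidoscope_center and the x axis of stand_seat, either way round below 0.06 rad and x of kaleidoscope_eye in the frame of stand_seat above 0.06 m and angle between stand_seat's own z axis and vertical below 0.05 rad and height (world z) of stand_seat below 0.065 m and contact force between kaleidoscope and stand above 0.5 N and linear speed of kaleidoscope below 0.02 m/s and linear speed of tube below 0.03 m/s and angle between tube_center's own x axis and vertical between 1.52 and 1.62 rad and height (world z) of tube_center below 0.034 m); the robot touches nothing.
It fails at once if the tube's push-on cap is pushed more than 30 mm (distance of tube_cap from where it was at the start of the episode above 0.03 m).
It fails at once if the red candle tin is pushed more than 30 mm (distance of tin_fig from where it was at the start of the episode above 0.03 m).
It fails at once if the blue candle tin is pushed more than 30 mm (distance of tin_salt from where it was at the start of the episode above 0.03 m).
It fails at once if the bell is pushed more than 30 mm (distance of counter_bell from where it was at the start of the episode above 0.03 m).
It fails at once if the kaleidoscope is dropped: out of the tube, out of the gripper and falling faster than 0.6 m/s (distance between kaleidoscope_center and tube_center above 0.185 m and contact force between the fingers and kaleidoscope below 0.05 N and linear speed of kaleidoscope above 0.6 m/s).
It also fails if it takes over 58 s, if anything falls off the work surface, if the arm or the gripper's body presses on something with over 40 N, if the wrist force passes 120 N, or if a joint passes its speed limit or range.

### The arm

A 6-joint arm with a two-finger parallel gripper is mounted at the origin on a cart in front of the work surface, level with it; the furniture and walls round the work are solid. World frame = base frame: x ahead of the robot, y to its left, z up, the work surface at z = 0. Lengths are in m, angles in rad, forces in N, time in s.
With the tool pointing down it reaches from about 0.4 to 0.825 m from the base axis. Payload 7 kg.
Tool frame: the origin (TCP) lies on the centre line of the jaws, within the pads' length; the fingertips stand tip_reach ahead of it and the grasp point (between the pads) is the TCP (tip_reach is the distance from the TCP to the fingertips, in m); z points along the fingers, y is the line along which they close (so a half turn about z gives the same grasp; the last joint's range is limited). The gripper opens to 88 mm and grips with 3 to 60 N. Pads are 19 mm wide; open, the fingers measure 130 mm over their backs; the gripper's body (78 mm by 193 mm) begins 47 mm behind the grasp point.
Start: joints at [1.485, 0.359, 0.012, 0, -1.224, -0.288], TCP at [0.246, 0.628, 0.246] pointing down, gripper open.
Joint ranges: [-3.07, 3.07], [-1.43, 2.12], [-1.02, 1.25], [-3.03, 1.67], [-3.05, -0], [-3.03, 3.03]. Speed limits (rad/s): [2.39, 2.39, 3.01, 3.14, 3.14, 3.14].

### API

Orientations are given as [roll, pitch, yaw] about the fixed x, y, z axes, in that order (R = Rz(yaw) Ry(pitch) Rx(roll)).
In Python, from station import get_state, grab_frame, calibration, job_done, find_in, mark_of, tip_reach gives the robot as it stands.
- The arm moves only by the shell command python3 -m handwheel 'ROWS' [OPENING] [FORCE]. ROWS is JSON, a list of rows, each an object with "delta_pos": the shift along the world's x, y, z in units of 30 mm (1.0 is 30 mm), a list of three; "dr": the turn, a rotation vector about the world's x, y, z in degrees, a list of three. In form: [{"delta_pos": [tx, ty, tz], "dr": [rx, ry, rz]}, ...]. A call has 1 to 10 rows; each row shifts and turns the commanded pose from where the row before left it; what a row does not reach is not made up. A row lasts 1/10 s, in which the tool goes at most 50 mm and 8.59 degrees, less where a joint would pass 70% of its speed; a pose out of reach is approached as far as the arm can. A call is refused whole if a number of a shift passes 1 or a number of a turn 8.59, either way. A call with a gripper value outside its range is refused whole. OPENING is the closure, from -1 (fully open) to 1 (shut), set as the call begins (- or left out, the last holds). The fingers move at their own pace and stop on an object; FORCE is the grip in N (left out, the last holds). Time passes only in rows, so rows that do not move let the fingers close. It gives the time, the measured TCP pose, the force, the opening and the grip force at its end, in the units of the state.
- get_state(): the state, without advancing time (a new reading comes with each control period).
- grab_frame(name): name is "scene" or "top" or "wrist"; returns the picture (420x560x3 uint8, red, green, blue); there is no depth.
- calibration(name): a dict with "fx", "fy", "cx", "cy" (pixels), "extrinsics" (4x4, takes a point from world to camera coordinates). Camera axes: x right, y down, z forward; pixel columns grow to the right and rows downward; lengths in m; the calibration is good to about 2 mm. A picture is of the moment at which its call begins: read the wrist's pose just before it. calibration takes no time and is no camera call; for the wrist camera it gives the pose at the moment of the call.
- job_done(): hands the job in; it is judged then, once.
Trained networks look in the newest picture that a camera, given by its name, has taken for a name from the list of things; names that differ only in an ending like _2 or _b are one class to them, and where a whole thing is asked for, a point or a joint stands for the part that bears it (a point fixed in the world has none). Each returns a list of dicts, best first, with "conf" (0 to 1); they miss things now and then, are a little off and sometimes report something else, mostly with a low value. They report only what shows in the picture. A call takes as long as a camera call.
- find_in(camera, query): "location" ([column, row] in pixels, amid what is visible of it).
- mark_of(camera, query): "location" ([column, row] in pixels: a listed point, or the origin of a listed thing).
The state is a dict: "t": time; "q": joint angles; "qd": joint speeds; "joint_efforts": joint torques, N m; "eef_pos": TCP position; "ee_rot": TCP orientation; "force": force on the tool from outside, world axes, zero at the start; "moment": the same for the moment, N m; "width": finger opening in m; "gripper_force": force on a finger pad.
Only numpy, scipy, OpenCV 4.12 (cv2) and the standard library are available. Lean on these libraries where they do the work, as an engineer would, in place of code of your own. Each camera call takes 0.05 s, during which the arm holds its last target. There are 200 camera calls.

## Working session

There is one attempt and no reset: what is moved stays moved. The work goes in short steps, Python scripts to look and compute and a shell command to move; the robot and the scene stay as the last step left them, time stands still between calls to the robot, and variables do not carry over. Pictures are saved under pics/ and viewed, at most 10 in all, crops included, and the job is handed in when it is done.

```bash
mkdir -p pics; ls; cat > h.py <<'E'
import numpy as np, cv2
from station import *
def save(cam,name):
    im=grab_frame(cam); cv2.imwrite('pics/'+name,cv2.cvtColor(im,cv2.COLOR_RGB2BGR)); return im
def ray(c,uv):
    E=np.array(c['extrinsics']);R,t=E[:3,:3],E[:3,3]
    d=R.T@np.array([(uv[0]-c['cx'])/c['fx'],(uv[1]-c['cy'])/c['fy'],1]);return -R.T@t,d
def atz(c,uv,z):
    o,d=ray(c,uv);return o+d*(z-o[2])/d[2]
def proj(c,p):
    E=np.array(c['extrinsics']);q=E[:3,:3]@np.array(p)+E[:3,3];return [c['fx']*q[0]/q[2]+c['cx'],c['fy']*q[1]/q[2]+c['cy']]
E
python3 - <<'E'
from h import *
np.set_printoptions(precision=4,suppress=True)
Z=dict(tube_center=.027,tube_mouth=.027,kaleidoscope_eye=.025,kaleidoscope_center=.025,stand_seat=.057,stand=0,tube_cap=0,tin_fig=0,tin_salt=0,counter_bell=0)
print(get_state(),tip_reach() if callable(tip_reach) else tip_reach)
for cam in('top','scene'):
    save(cam,cam+'0.png');c=calibration(cam)
    print(cam,ray(c,(280,210)))
    for n,z in Z.items():
        for r in mark_of(cam,n)[:2]:
            print(n,round(r['conf'],2),np.round(r['location'],1),atz(c,r['location'],z))
E
```

```text
pics
{'t': 0.0, 'q': array([ 1.4851,  0.3594,  0.0111, -0.0004, -1.2241, -0.2881]), 'qd': array([ 0.0008, -0.0011,  0.0022, -0.0009,  0.0023, -0.0008]), 'joint_efforts': array([ -0.0027, -58.2707,  29.3054,   6.9968,   0.0071,  -0.0002]), 'eef_pos': array([0.2463, 0.6279, 0.2446]), 'ee_rot': array([ 3.1399, -0.0001, -0.3739]), 'force': array([ 0.5836, -0.2585, -0.0619]), 'moment': array([-0.0092,  0.0143,  0.0059]), 'gripper_force': 0.0, 'width': 0.08736480691280415} 0.019
top (array([ 0.396 , -0.0258,  1.4208]), array([ 0.0793, -0.0026, -0.9969]))
tube_center 0.77 [190.7 187. ] [0.5741 0.2262 0.027 ]
tube_mouth 0.64 [225.2 199.8] [0.5368 0.1273 0.027 ]
stand_seat 0.91 [340.3 189. ] [ 0.5629 -0.1992  0.057 ]
stand 0.69 [331.4 188. ] [ 0.573  -0.1804  0.    ]
tube_cap 0.95 [169.1 242.9] [0.4149 0.2919 0.    ]
tin_fig 0.76 [302.9 260.6] [ 0.3618 -0.0951  0.    ]
tin_fig 0.63 [170.8 242.4] [0.4164 0.287  0.    ]
tin_salt 0.6 [328.7 245.7] [ 0.4044 -0.1704  0.    ]
counter_bell 0.88 [395.5 232.5] [ 0.4417 -0.3657  0.    ]
scene (array([ 0.1734, -0.6026,  0.8534]), array([ 0.282 ,  0.5686, -0.7728]))
tube_center 0.85 [275.5 144.7] [0.5658 0.2143 0.027 ]
tube_mouth 0.72 [283.4 167.8] [0.5455 0.127  0.027 ]
kaleidoscope_eye 0.6 [281.  162.5] [0.5495 0.1488 0.025 ]
stand_seat 0.93 [363.  251.5] [ 0.5706 -0.1981  0.057 ]
stand_seat 0.2 [286.3 285.8] [ 0.3872 -0.1985  0.057 ]
stand 0.72 [358.5 257.7] [ 0.5806 -0.1787  0.    ]
tube_cap 0.89 [209.6 153.4] [0.4026 0.2903 0.    ]
tin_fig 0.83 [255.3 265.1] [ 0.3647 -0.0919  0.    ]
tin_salt 0.83 [284.5 285.8] [ 0.399  -0.1678  0.    ]
counter_bell 0.86 [345.8 358.6] [ 0.4322 -0.3635  0.    ]
```

View pics/top0.png

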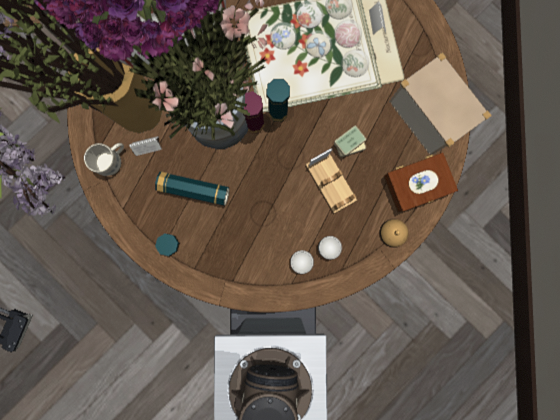

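View pics/scene0.png

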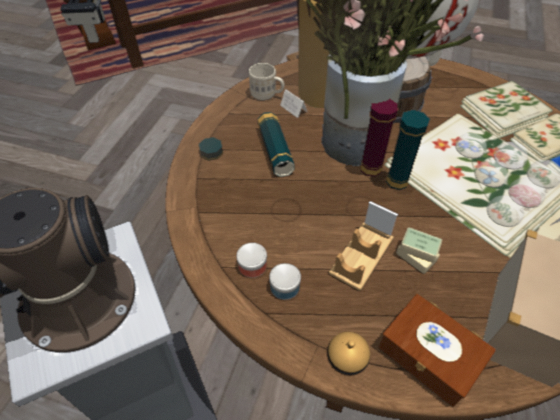

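The top view shows the tube from (158,183) to its mouth at (228,192), pointing right. The stand is at (330,185), with the screen at its top left (320,157) and the open end at (345,207). The vase is at (218,120), just beyond the tube. In the scene view, the vase's base edge is at about (352,160).

```bash
python3 - <<'E'
from h import *
np.set_printoptions(precision=3,suppress=True)
c=calibration('top');s=calibration('scene')
print(c['fx'],'vase base pts scene',[atz(s,p,0)[:2] for p in [(322,140),(335,155),(352,160),(385,160)]])
print('vase rim scene z.2',[atz(s,p,.2)[:2] for p in [(326,70),(360,95),(403,80)]])
print('vase front top img',[ [atz(c,(218,143),z)[:2] for z in (.1,.2)],[atz(c,(190,125),z)[:2] for z in (.1,.2)]])
print('tube ends',[atz(c,p,.04)[:2] for p in[(157,182),(228,193)]])
E
```

```text
488.6508954225697 vase base pts scene [array([0.704, 0.2  ]), array([0.705, 0.131]), array([0.736, 0.094]), array([0.816, 0.054])]
vase rim scene z.2 [array([0.719, 0.234]), array([0.739, 0.109]), array([0.867, 0.112])]
vase front top img [[array([0.686, 0.14 ]), array([0.664, 0.127])], [array([0.736, 0.217]), array([0.71 , 0.198])]]
tube ends [array([0.587, 0.319]), array([0.555, 0.118])]
```

```bash
python3 -m handwheel '[{"delta_pos":[0.5,-0.65,0],"dr":[0,0,-4.4]},{"delta_pos":[0.5,-0.65,0],"dr":[0,0,-4.4]},{"delta_pos":[0.5,-0.65,0],"dr":[0,0,-4.4]},{"delta_pos":[0.5,-0.65,0],"dr":[0,0,-4.4]},{"delta_pos":[0.5,-0.65,0],"dr":[0,0,-4.4]},{"delta_pos":[0.5,-0.65,0],"dr":[0,0,-4.4]},{"delta_pos":[0.5,-0.65,0],"dr":[0,0,-4.4]},{"delta_pos":[0.5,-0.65,0],"dr":[0,0,-4.4]},{"delta_pos":[0.5,-0.65,0],"dr":[0,0,-4.4]},{"delta_pos":[0.5,-0.65,0],"dr":[0,0,-4.4]}]' -1
python3 - <<'E'
from h import *
save('wrist','w1.png');print(ray(calibration('wrist'),(280,210)))
E
```

```text
t: 2.1
eef_pos: [0.397, 0.4325, 0.2457]
ee_rot: [-3.141, 0.0, -1.145]
force: [0.6, 0.4, 0.9]
width: 0.0876
gripper_force: 0.0
(array([0.42652779, 0.36444623, 0.38394622]), array([-0.11038282,  0.24137871, -0.9641452 ]))
```

```bash
python3 -m handwheel '[{"delta_pos":[0.5,-0.7,0],"dr":[0,0,-4]},{"delta_pos":[0.5,-0.7,0],"dr":[0,0,-4]},{"delta_pos":[0.5,-0.7,0],"dr":[0,0,-4]},{"delta_pos":[0.5,-0.7,0],"dr":[0,0,-4]},{"delta_pos":[0.5,-0.7,0],"dr":[0,0,-4]},{"delta_pos":[0.5,-0.7,0],"dr":[0,0,-4]},{"delta_pos":[0.5,-0.7,0],"dr":[0,0,-4]},{"delta_pos":[0.5,-0.7,0],"dr":[0,0,-4]},{"delta_pos":[0.5,-0.7,0],"dr":[0,0,-4]},{"delta_pos":[0,0,0],"dr":[0,0,0]}]' -1
python3 - <<'E'
from h import *
np.set_printoptions(precision=4,suppress=True)
c=calibration('wrist');save('wrist','w2.png');print(c['fx'],ray(c,(280,210)))
for n,z in dict(tube_center=.027,tube_mouth=.027,kaleidoscope_eye=.025).items():
    for r in mark_of('wrist',n)[:2]: print(n,round(r['conf'],2),np.round(r['location'],1),atz(c,r['location'],z))
E
```

```text
t: 3.15
eef_pos: [0.5326, 0.2424, 0.2455]
ee_rot: [-3.142, -0.0, -1.774]
force: [-0.0, -0.3, -0.5]
width: 0.0879
gripper_force: 0.0
360.244564342067 (array([0.5179, 0.172 , 0.3837]), array([ 0.0515,  0.261 , -0.964 ]))
tube_mouth 0.88 [239.9  64.9] [0.5452 0.1246 0.027 ]
```

View pics/w2.png

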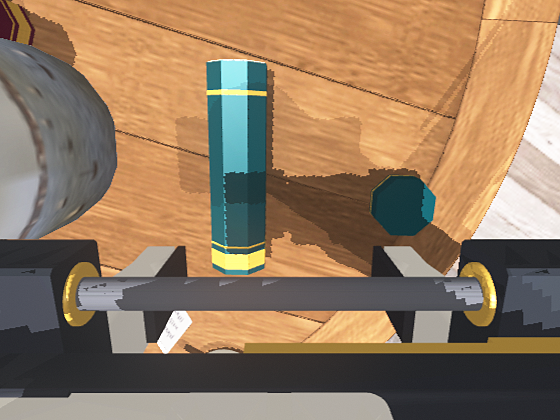

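The wrist view shows the whole tube, with the mouth end at the top (237,60) and the closed end at (239,272). Its side edges are columns 207–212 and 265–266. The vase is at the left, edge at about (115,150), and the cap is at (402,205).

```bash
python3 - <<'E'
from h import *
np.set_printoptions(precision=4,suppress=True)
c=calibration('wrist')
im=cv2.imread('pics/w2.png');hsv=cv2.cvtColor(im,cv2.COLOR_BGR2HSV)
teal=cv2.inRange(hsv,(80,60,30),(100,255,255))
n,l,st,_=cv2.connectedComponentsWithStats(teal)
L=[];R=[]
for r in list(range(105,238,4)):
    x=np.where(teal[r,150:330])[0]+150
    if len(x)<20: continue
    L.append(atz(c,(x[0],r),.0382));R.append(atz(c,(x[-1]+1,r),.0158))
L=np.array(L)[:,:2];R=np.array(R)[:,:2]
def fit(P):
    vx,vy,x,y=cv2.fitLine(P.astype(np.float32),cv2.DIST_HUBER,0,.01,.01).ravel();
    if vy>0: vx,vy=-vx,-vy
    return np.array([vx,vy]),np.array([x,y])
(dl,pl),(dr,pr)=fit(L),fit(R)
print(np.degrees([np.arctan2(*dl[::-1]),np.arctan2(*dr[::-1])]))
d=(dl+dr)/np.linalg.norm(dl+dr);nrm=np.array([-d[1],d[0]])
print('width',nrm@(pl-pr)); p=(pl+pr)/2
m=atz(c,(237,60),.054)[:2];e=atz(c,(239,272),.054)[:2]
print('d',d,'mouth,end along',m,e,d@(m-e),'lateral',nrm@(m-p),nrm@(e-p))
M=p+d*(d@(m-p));C=p+d*(d@((m+e)/2-p));print('mouth',M,'center',C)
for yc in C,M: print('top px',proj(calibration('top'),[*yc,.027]),'scene',proj(calibration('scene'),[*yc,.027]))
o,dd=ray(c,(115,150));print('vase edge', [(o+dd*(z-o[2])/dd[2])[:2] for z in (0,.1,.15)])
E
```

```text
[-102.3945 -102.5359]
width 0.052893687
d [-0.2158 -0.9764] mouth,end along [0.5439 0.1264] [0.5867 0.3185] 0.19683455049053752 lateral -0.002595225271884483 -0.002238482935643637
mouth [0.5464 0.1258] center [0.5677 0.2219]
top px [np.float64(192.16276688405907), np.float64(189.23746513711302)] scene [np.float64(274.8427817568554), np.float64(142.76265475456532)]
top px [np.float64(225.72166552994014), np.float64(196.4718108558416)] scene [np.float64(283.91864084602986), np.float64(167.96749416613034)]
vase edge [array([0.6949, 0.1794]), array([0.6485, 0.1781]), array([0.6253, 0.1774])]
```

```bash
python3 -m handwheel '[{"delta_pos":[0.5,-0.66,-0.6],"dr":[0,0,-0.8]},{"delta_pos":[0.51,-0.67,-0.6],"dr":[0,0,0]},{"delta_pos":[0,0,-0.9],"dr":[0,0,0]},{"delta_pos":[0,0,-0.9],"dr":[0,0,0]},{"delta_pos":[0,0,-0.9],"dr":[0,0,0]},{"delta_pos":[0,0,-0.9],"dr":[0,0,0]},{"delta_pos":[0,0,-0.9],"dr":[0,0,0]},{"delta_pos":[0,0,-0.9],"dr":[0,0,0]},{"delta_pos":[0,0,-0.5],"dr":[0,0,0]},{"delta_pos":[0,0,-0.18],"dr":[0,0,0]}]' -1
python3 -m handwheel '[{"delta_pos":[0,0,0],"dr":[0,0,0]},{"delta_pos":[0,0,0],"dr":[0,0,0]},{"delta_pos":[0,0,0],"dr":[0,0,0]},{"delta_pos":[0,0,0],"dr":[0,0,0]},{"delta_pos":[0,0,0],"dr":[0,0,0]},{"delta_pos":[0,0,0],"dr":[0,0,0]},{"delta_pos":[0,0,0],"dr":[0,0,0]}]' 1 50
```

```text
t: 4.35
eef_pos: [0.5606, 0.2048, 0.0254]
ee_rot: [3.14, -0.002, -1.782]
force: [0.6, 0.0, -0.7]
width: 0.0874
gripper_force: 0.0
t: 5.05
eef_pos: [0.5626, 0.2049, 0.0282]
ee_rot: [-3.14, 0.001, -1.784]
force: [1.0, -0.8, 7.1]
width: 0.0537
gripper_force: 49.9
```

```bash
python3 -m handwheel '[{"delta_pos":[0,0,0.07],"dr":[0,0,0]},{"delta_pos":[-0.015,-0.069,0.351],"dr":[3.907,-0.859,0]},{"delta_pos":[-0.02,-0.092,0.346],"dr":[3.907,-0.859,0]},{"delta_pos":[-0.025,-0.116,0.338],"dr":[3.907,-0.859,0]},{"delta_pos":[-0.03,-0.139,0.329],"dr":[3.907,-0.859,0]},{"delta_pos":[-0.035,-0.161,0.318],"dr":[3.907,-0.859,0]},{"delta_pos":[-0.04,-0.182,0.306],"dr":[3.907,-0.859,0]},{"delta_pos":[-0.045,-0.203,0.292],"dr":[3.907,-0.859,0]},{"delta_pos":[0,0,0],"dr":[0,0,0]},{"delta_pos":[0,0,0],"dr":[0,0,0]}]' - 55
python3 -m handwheel '[{"delta_pos":[0,0,0],"dr":[0,0,0]},{"delta_pos":[0,0,0],"dr":[0,0,0]},{"delta_pos":[0,0,0],"dr":[0,0,0]},{"delta_pos":[0,0,0],"dr":[0,0,0]},{"delta_pos":[0,0,0],"dr":[0,0,0]},{"delta_pos":[0,0,0],"dr":[0,0,0]}]'
python3 - <<'E'
from h import *
im=save('scene','s2.png')
cv2.imwrite('pics/s2c.png',cv2.resize(cv2.cvtColor(im,cv2.COLOR_RGB2BGR)[50:300,180:420],None,fx=2.4,fy=2.4))
E
```

```text
t: 6.05
eef_pos: [0.5553, 0.1746, 0.0971]
ee_rot: [-3.141, 0.487, -1.786]
force: [0.2, 0.3, -1.9]
width: 0.0536
gripper_force: 54.9
t: 6.65
eef_pos: [0.5555, 0.1759, 0.0977]
ee_rot: [-3.14, 0.489, -1.783]
force: [0.2, 0.7, -2.5]
width: 0.0534
gripper_force: 54.9
```

View pics/s2c.png

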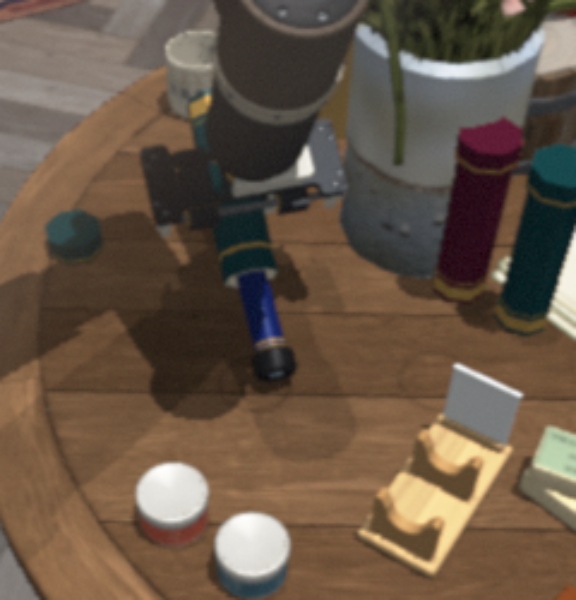

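The kaleidoscope has slid out and its eyepiece (crop 275,360) rests on the table, with roughly half of it exposed. Now I'll reverse the tilt.

```bash
python3 -m handwheel '[{"delta_pos":[0.045,0.203,-0.292],"dr":[-3.907,0.859,0]},{"delta_pos":[0.04,0.182,-0.306],"dr":[-3.907,0.859,0]},{"delta_pos":[0.035,0.161,-0.318],"dr":[-3.907,0.859,0]},{"delta_pos":[0.03,0.139,-0.329],"dr":[-3.907,0.859,0]},{"delta_pos":[0.025,0.116,-0.338],"dr":[-3.907,0.859,0]},{"delta_pos":[0.02,0.092,-0.346],"dr":[-3.907,0.859,0]},{"delta_pos":[0.015,0.069,-0.351],"dr":[-3.907,0.859,0]},{"delta_pos":[0,0,0],"dr":[0,0,0]},{"delta_pos":[0,0,-0.03],"dr":[0,0,0]},{"delta_pos":[0,0,-0.04],"dr":[0,0,0]}]'
python3 -m handwheel '[{"delta_pos":[0,0,0],"dr":[0,0,0]},{"delta_pos":[0,0,0],"dr":[0,0,0]},{"delta_pos":[0,0,0],"dr":[0,0,0]}]'
```

```text
t: 7.7
eef_pos: [0.5622, 0.2047, 0.0278]
ee_rot: [-3.141, 0.003, -1.785]
force: [-1.3, 2.3, 2.5]
width: 0.0538
gripper_force: 54.9
t: 8.0
eef_pos: [0.5623, 0.2045, 0.0279]
ee_rot: [-3.141, 0.001, -1.784]
force: [0.0, 3.3, 1.3]
width: 0.0538
gripper_force: 54.9
```

```bash
python3 -m handwheel '[{"delta_pos":[0,0,0],"dr":[0,0,0]},{"delta_pos":[0,0,0],"dr":[0,0,0]},{"delta_pos":[0,0,0],"dr":[0,0,0]},{"delta_pos":[0,0,0.3],"dr":[0,0,0]},{"delta_pos":[0,0,0.8],"dr":[0,0,0]},{"delta_pos":[0,0,0.9],"dr":[0,0,0]},{"delta_pos":[0,0,0.9],"dr":[0,0,0]},{"delta_pos":[0,0,0.9],"dr":[0,0,0]},{"delta_pos":[-0.1,-0.6,0.9],"dr":[0,0,0]},{"delta_pos":[-0.1,-0.6,0.9],"dr":[0,0,0]}]' -1
python3 -m handwheel '[{"delta_pos":[-0.15,-0.7,0.9],"dr":[0,0,0]},{"delta_pos":[-0.15,-0.7,0.9],"dr":[0,0,0]},{"delta_pos":[-0.2,-0.7,0],"dr":[0,0,0]},{"delta_pos":[0,0,0],"dr":[0,0,0]},{"delta_pos":[0,0,0],"dr":[0,0,0]}]'
python3 - <<'E'
from h import *
np.set_printoptions(precision=4,suppress=True)
c=calibration('wrist');save('wrist','w3.png');print(ray(c,(280,210)))
for n,z in dict(tube_center=.027,tube_mouth=.027,kaleidoscope_eye=.023,kaleidoscope_center=.025).items():
    for r in mark_of('wrist',n)[:1]: print(n,round(r['conf'],2),np.round(r['location'],1),atz(c,r['location'],z))
E
```

```text
t: 9.0
eef_pos: [0.5555, 0.1682, 0.1968]
ee_rot: [-3.141, 0.0, -1.783]
force: [0.0, 1.1, 1.1]
width: 0.0878
gripper_force: 0.0
t: 9.5
eef_pos: [0.5405, 0.105, 0.2494]
ee_rot: [-3.141, 0.0, -1.785]
force: [-0.5, 0.2, 0.4]
width: 0.0881
gripper_force: 0.0
(array([0.525 , 0.0347, 0.3874]), array([ 0.0544,  0.2611, -0.9638]))
tube_center 0.84 [281.2 288.2] [0.563  0.2201 0.027 ]
tube_mouth 0.91 [280.8 202.4] [0.5428 0.1245 0.027 ]
kaleidoscope_eye 0.72 [282.5  82.4] [0.5163 0.0101 0.023 ]
kaleidoscope_center 0.7 [278.5 164.7] [0.5368 0.0862 0.025 ]
```

View pics/w3.png

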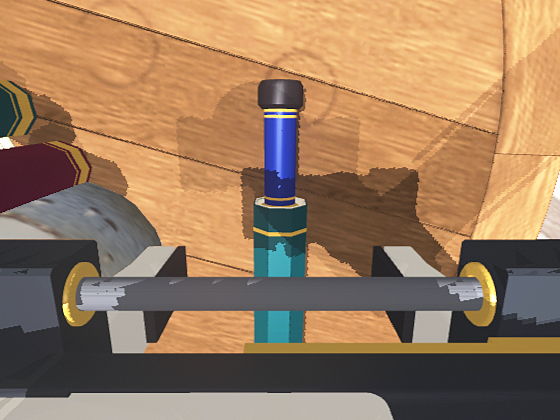

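The kaleidoscope stands well out. The eyepiece face is at row 80, the blue body runs from row 118 to 205, and the mouth rim spans about rows 197–208. I'll measure the protrusion, since the limit is 120 mm.

```bash
python3 - <<'E'
from h import *
np.set_printoptions(precision=4,suppress=True)
c=calibration('wrist');d=np.array([np.cos(-1.786),np.sin(-1.786)])
for nm,uv,z in [('eye top',(280.5,80),.044),('eyepiece end',(281,108),.044),('rim top',(280,207),.054),('rim left side',(254,200),.0382),('bodyL',(264.5,150),.023),('bodyR',(299.5,150),.023),('eyeL',(258,95),.023),('eyeR',(303,95),.023),('band',(281,232),.054)]:
    p=atz(c,uv,z)[:2];print(nm,p,'along',p@d,'lat',p@[-d[1],d[0]])
im=cv2.imread('pics/w3.png');cv2.imwrite('pics/w3c.png',cv2.resize(im[70:250,230:330],None,fx=3.3,fy=3.3,interpolation=cv2.INTER_CUBIC))
E
```

```text
eye top [0.5183 0.0099] along -0.12034969125429208 lat 0.5042808357333185
eyepiece end [0.523  0.0337] along -0.14458298378198234 lat 0.503746210488794
rim top [0.5432 0.1226] along -0.23579403154817882 lat 0.5044408226794894
rim left side [0.5678 0.1142] along -0.23284080900248444 lat 0.5302902757301576
bodyL [0.5475 0.0697] along -0.18498909985453815 lat 0.5200086990780002
bodyR [0.5132 0.0771] along -0.18492070621785986 lat 0.48494344924060784
eyeL [0.542  0.0171] along -0.13240804546941215 lat 0.525826058508312
eyeR [0.4996 0.0262] along -0.13232133853274558 lat 0.4824634327490321
band [0.5475 0.1475] along -0.2609953493011414 lat 0.5033963123975791
```

View pics/w3c.png

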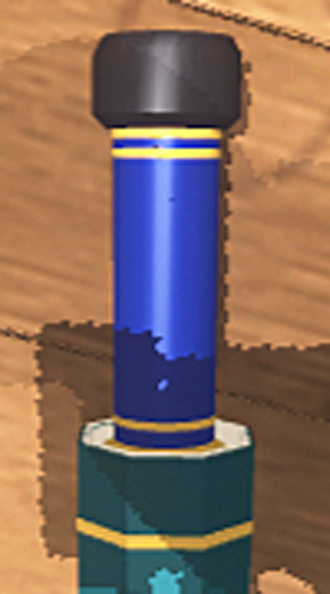

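Protrusion comes out at about 115–119 mm, too close to the 120 mm limit. I'll gently push the kaleidoscope back in by about 20 mm, using closed fingertips on the eyepiece face.

```bash
python3 -m handwheel '[{"delta_pos":[-0.232,-1,-0.5],"dr":[0,0,0]},{"delta_pos":[-0.232,-1,-0.5],"dr":[0,0,0]},{"delta_pos":[-0.232,-1,-0.5],"dr":[0,0,0]},{"delta_pos":[-0.232,-1,-0.5],"dr":[0,0,0]},{"delta_pos":[0,0,-0.9],"dr":[0,0,0]},{"delta_pos":[0,0,-0.9],"dr":[0,0,0]},{"delta_pos":[0,0,-0.9],"dr":[0,0,0]},{"delta_pos":[0,0,-0.9],"dr":[0,0,0]},{"delta_pos":[0,0,-0.9],"dr":[0,0,0]},{"delta_pos":[0,0,-0.75],"dr":[0,0,0]}]' 1 10
python3 -m handwheel '[{"delta_pos":[0,0,0],"dr":[0,0,0]},{"delta_pos":[0,0,0],"dr":[0,0,0]},{"delta_pos":[0,0,0],"dr":[0,0,0]}]' 
python3 -m handwheel '[{"delta_pos":[0.017,0.078,0],"dr":[0,0,0]},{"delta_pos":[0.017,0.078,0],"dr":[0,0,0]},{"delta_pos":[0.017,0.078,0],"dr":[0,0,0]},{"delta_pos":[0.017,0.078,0],"dr":[0,0,0]},{"delta_pos":[0.017,0.078,0],"dr":[0,0,0]},{"delta_pos":[0.017,0.078,0],"dr":[0,0,0]},{"delta_pos":[0.017,0.078,0],"dr":[0,0,0]},{"delta_pos":[0.017,0.078,0],"dr":[0,0,0]},{"delta_pos":[0.017,0.078,0],"dr":[0,0,0]},{"delta_pos":[0.017,0.078,0],"dr":[0,0,0]}]'
python3 -m handwheel '[{"delta_pos":[0.021,0.098,0],"dr":[0,0,0]},{"delta_pos":[0.021,0.098,0],"dr":[0,0,0]},{"delta_pos":[0.021,0.098,0],"dr":[0,0,0]},{"delta_pos":[0.021,0.098,0],"dr":[0,0,0]},{"delta_pos":[0.021,0.098,0],"dr":[0,0,0]}]'
```

```text
t: 10.75
eef_pos: [0.5127, -0.0143, 0.03]
ee_rot: [3.14, -0.001, -1.783]
force: [0.7, -0.1, -0.3]
width: 0.0131
gripper_force: 0.0
t: 11.05
eef_pos: [0.5139, -0.0141, 0.0327]
ee_rot: [-3.14, 0.001, -1.783]
force: [0.0, 0.1, 0.5]
width: 0.0004
gripper_force: 0.0
t: 12.05
eef_pos: [0.518, 0.009, 0.0316]
ee_rot: [3.141, -0.0, -1.784]
force: [-0.0, -1.1, -0.2]
width: 0.0003
gripper_force: 0.6
t: 12.55
eef_pos: [0.5213, 0.0238, 0.0317]
ee_rot: [-3.142, 0.0, -1.784]
force: [-0.1, -0.5, 0.7]
width: 0.0003
gripper_force: 0.5
```

```bash
python3 -m handwheel '[{"delta_pos":[-0.1,-0.5,0],"dr":[0,0,0]},{"delta_pos":[0,-0.1,0.9],"dr":[0,0,0]},{"delta_pos":[0,0,1],"dr":[0,0,0]},{"delta_pos":[0.25,-0.55,0.9],"dr":[0,0,0]},{"delta_pos":[0.3,-0.65,0.9],"dr":[0,0,0]},{"delta_pos":[0.3,-0.65,0.9],"dr":[0,0,0]},{"delta_pos":[0.3,-0.65,0.9],"dr":[0,0,0]},{"delta_pos":[0.3,-0.65,0.9],"dr":[0,0,0]},{"delta_pos":[0.3,-0.65,0.9],"dr":[0,0,0]},{"delta_pos":[0.3,-0.65,0],"dr":[0,0,0]}]' -1
python3 -m handwheel '[{"delta_pos":[0,0,0],"dr":[0,0,0]},{"delta_pos":[0,0,0],"dr":[0,0,0]}]'
python3 - <<'E'
from h import *
np.set_printoptions(precision=4,suppress=True)
c=calibration('wrist');save('wrist','w4.png');print(ray(c,(280,210)));np.save('w4.npy',np.array(c['extrinsics']))
for n,z in dict(stand_seat=.057,stand=0).items():
    for r in mark_of('wrist',n)[:1]: print(n,round(r['conf'],2),np.round(r['location'],1),atz(c,r['location'],z))
E
```

```text
t: 13.55
eef_pos: [0.5815, -0.1296, 0.2551]
ee_rot: [-3.135, 0.001, -1.784]
force: [0.3, -0.6, -1.0]
width: 0.0747
gripper_force: 0.0
t: 13.75
eef_pos: [0.579, -0.1286, 0.25]
ee_rot: [3.141, 0.0, -1.786]
force: [-1.0, -0.1, -0.6]
width: 0.0864
gripper_force: 0.0
(array([ 0.5637, -0.1989,  0.3881]), array([ 0.0534,  0.2612, -0.9638]))
stand_seat 0.83 [277.7 119.5] [ 0.5662 -0.1915  0.057 ]
stand 0.8 [276.  118.4] [ 0.5681 -0.1917  0.    ]
```

View pics/w4.png

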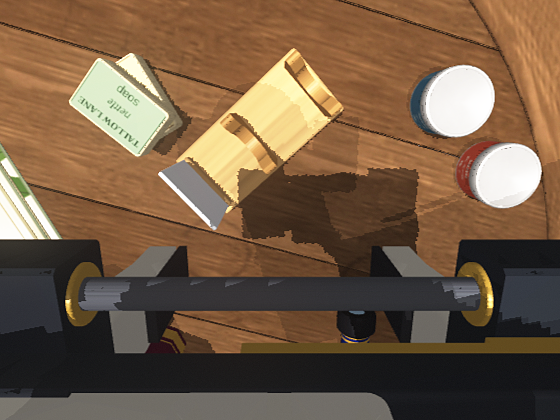

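The wrist view shows the stand with its open-end base corners at about (293,49) and (343,112), and the screen from (158,172) to (213,228). I'll fit a model and check it by overlaying it on the picture.

```bash
cat > fit.py <<'E'
from h import *
from scipy.optimize import minimize
c=calibration('wrist');c=dict(c);c['extrinsics']=np.load('w4.npy')
im=cv2.imread('pics/w4.png')
hsv=cv2.cvtColor(im,cv2.COLOR_BGR2HSV).astype(int);b=im.astype(int)
def P(pose,pts):
    x,y,t=pose;return [proj(c,[x+np.cos(t)*a-np.sin(t)*q,y+np.sin(t)*a+np.cos(t)*q,z]) for a,q,z in pts]
base=[(-88,-39,14),(58,-39,14),(58,39,14),(-88,39,14)]
sad=[[(a,s*31,70) for a,s in((x0,-1),(x1,-1),(x1,1),(x0,1))] for x0,x1 in((-38,-26),(38,50))]
scr=[(-98,-33,99),(-98,33,99)]
mm=lambda L:[tuple(v/1000 for v in p) for p in L]
# edge image distance fit
e=cv2.Canny(cv2.cvtColor(im,cv2.COLOR_BGR2GRAY),60,150);dt=np.minimum(cv2.distanceTransform(255-e,cv2.DIST_L2,5),6)
def samp(L,close=False):
    L=np.array(mm(L));o=[]
    for i in range(len(L)-(0 if close else 1)):
        o+=[L[i]+(L[(i+1)%len(L)]-L[i])*k for k in np.linspace(0.03,.97,40)]
    return o
pts=samp([(-85,-39,14),(58,-39,14),(58,39,14),(-85,39,14)])+samp(scr)+samp([(50,31,70),(38,31,70)])+samp([(-38,31,70),(-26,31,70)])
def cost(p):
    uv=np.array(P(p,pts),np.float32);return float(cv2.remap(dt.astype(np.float32),uv[:,:1],uv[:,1:],cv2.INTER_LINEAR).mean())
best=min((minimize(cost,[.566+dx,-.192+dy,np.radians(a)],method='Nelder-Mead',options=dict(initial_simplex=[[.566+dx,-.192+dy,np.radians(a)],[.569+dx,-.192+dy,np.radians(a)],[.566+dx,-.189+dy,np.radians(a)],[.566+dx,-.192+dy,np.radians(a+3)]])) for dx in(-.006,0,.006) for dy in(-.006,0,.006) for a in(-160,-155,-150,-145)),key=lambda r:r.fun)
print(best.x,np.degrees(best.x[2]),best.fun)
S=5;ov=cv2.resize(im[30:240,140:360],None,fx=3.4,fy=2.8*3.4/2.8*1.0 if 0 else 2.8)
sx,sy=3.4,2.8
for L,cl in[(base,1),(sad[0],1),(sad[1],1),(scr,0)]:
    q=((np.array(P(best.x,mm(L)))-[140,30])*[sx,sy]).astype(int);cv2.polylines(ov,[q.reshape(-1,1,2)],bool(cl),(0,0,255),1)
cv2.imwrite('pics/ov.png',ov)
E
python3 fit.py
```

```text
[ 0.56865737 -0.19129909 -2.62910141] -150.63641487426267 0.26077374815940857
```

View pics/ov.png

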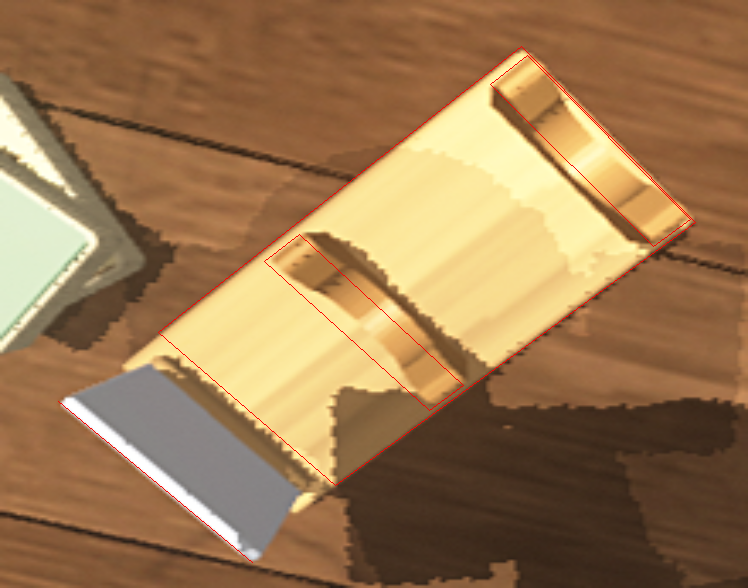

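The overlay matches the base, saddles and screen well. That puts the seat at (0.5687, -0.1913) with a yaw of -150.6°. Next I'll check the kaleidoscope.

```bash
python3 -m handwheel '[{"delta_pos":[-0.16,0.97,0],"dr":[0,0,0]},{"delta_pos":[-0.16,0.97,0],"dr":[0,0,0]},{"delta_pos":[-0.16,0.97,0],"dr":[0,0,0]},{"delta_pos":[-0.16,0.97,0],"dr":[0,0,0]},{"delta_pos":[-0.16,0.97,0],"dr":[0,0,0]},{"delta_pos":[-0.16,0.97,0],"dr":[0,0,0]},{"delta_pos":[-0.16,0.97,0],"dr":[0,0,0]},{"delta_pos":[-0.16,0.97,0],"dr":[0,0,0]},{"delta_pos":[0,0,0],"dr":[0,0,0]},{"delta_pos":[0,0,0],"dr":[0,0,0]}]' -1
python3 - <<'E'
from h import *
np.set_printoptions(precision=4,suppress=True)
c=calibration('wrist');save('wrist','w5.png');np.save('w5.npy',np.array(c['extrinsics']))
d=np.array([np.cos(-1.786),np.sin(-1.786)]);n=np.array([-d[1],d[0]])
for nm,z in dict(tube_mouth=.027,kaleidoscope_eye=.024,kaleidoscope_center=.025).items():
    for r in mark_of('wrist',nm)[:1]:
        p=atz(c,r['location'],z)[:2];print(nm,round(r['conf'],2),np.round(r['location'],1),p,p@d,p@n)
im=cv2.imread('pics/w5.png');cv2.imwrite('pics/w5c.png',cv2.resize(im[70:270,200:360],None,fx=3,fy=3,interpolation=cv2.INTER_CUBIC))
E
```

```text
t: 14.9
eef_pos: [0.5407, 0.1058, 0.2505]
ee_rot: [3.141, -0.0, -1.781]
force: [-0.9, -0.2, -0.1]
width: 0.0877
gripper_force: 0.0
tube_mouth 0.73 [276.9 200.8] [0.5465 0.123 ] -0.23691926875259425 0.5076433954854472
kaleidoscope_eye 0.69 [280.4 106.8] [0.5234 0.0323] -0.1433195376435004 0.5044782717909285
kaleidoscope_center 0.75 [278.1 188.2] [0.5426 0.1107] -0.22403879499468818 0.5064495706362068
```

View pics/w5c.png

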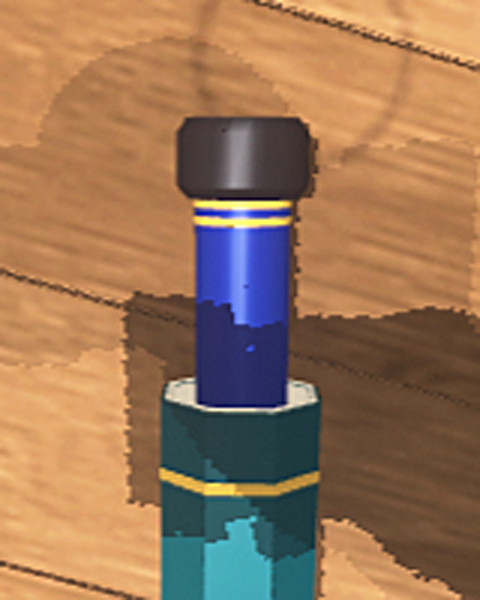

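The protrusion is now about 93 mm: the eyepiece face is at crop row 117 and the rim at about row 408. I'll grip the body 72 mm from the eye face and draw it out.

```bash
python3 -m handwheel '[{"delta_pos":[-0.03,-0.09,-0.9],"dr":[0,0,0]},{"delta_pos":[0,0,-0.9],"dr":[0,0,0]},{"delta_pos":[0,0,-0.9],"dr":[0,0,0]},{"delta_pos":[0,0,-0.9],"dr":[0,0,0]},{"delta_pos":[0,0,-0.9],"dr":[0,0,0]},{"delta_pos":[0,0,-0.9],"dr":[0,0,0]},{"delta_pos":[0,0,-0.9],"dr":[0,0,0]},{"delta_pos":[0,0,-0.8],"dr":[0,0,0]},{"delta_pos":[0,0,-0.38],"dr":[0,0,0]},{"delta_pos":[0,0,0],"dr":[0,0,0]}]' -1
python3 -m handwheel '[{"delta_pos":[0,0,0],"dr":[0,0,0]},{"delta_pos":[0,0,0],"dr":[0,0,0]},{"delta_pos":[0,0,0],"dr":[0,0,0]},{"delta_pos":[0,0,0],"dr":[0,0,0]},{"delta_pos":[0,0,0],"dr":[0,0,0]},{"delta_pos":[0,0,0],"dr":[0,0,0]},{"delta_pos":[0,0,0],"dr":[0,0,0]},{"delta_pos":[0,0,0],"dr":[0,0,0]},{"delta_pos":[0,0,0],"dr":[0,0,0]}]' 1 50
```

```text
t: 16.1
eef_pos: [0.5396, 0.1011, 0.0249]
ee_rot: [3.139, -0.002, -1.785]
force: [0.4, 0.1, 0.2]
width: 0.0873
gripper_force: 0.0
t: 17.0
eef_pos: [0.5403, 0.1022, 0.0262]
ee_rot: [3.141, -0.0, -1.784]
force: [-0.3, -0.3, 0.6]
width: 0.0313
gripper_force: 50.0
```

```bash
python3 -m handwheel '[{"delta_pos":[0,0,0.03],"dr":[0,0,0]},{"delta_pos":[-0.054,-0.244,0],"dr":[0,0,0]},{"delta_pos":[-0.107,-0.488,0],"dr":[0,0,0]},{"delta_pos":[-0.107,-0.488,0],"dr":[0,0,0]},{"delta_pos":[-0.107,-0.488,0],"dr":[0,0,0]},{"delta_pos":[-0.107,-0.488,0],"dr":[0,0,0]},{"delta_pos":[-0.107,-0.488,0],"dr":[0,0,0]},{"delta_pos":[-0.107,-0.488,0],"dr":[0,0,0]},{"delta_pos":[0,0,0.1],"dr":[0,0,0]},{"delta_pos":[0,0,0.1],"dr":[0,0,0]}]' - 55
python3 - <<'E'
from h import *
np.set_printoptions(precision=4,suppress=True)
d=np.array([np.cos(-1.785),np.sin(-1.785)]);n=np.array([-d[1],d[0]])
t=get_state()['eef_pos']
for cam in('wrist','scene','top'):
    c=calibration(cam);save(cam,f'x_{cam}.png')
    for nm,z in dict(tube_center=.027,tube_mouth=.027,kaleidoscope_eye=t[2],kaleidoscope_center=t[2]).items():
        for r in mark_of(cam,nm)[:1]:
            p=atz(c,r['location'],z)[:2];print(cam,nm,round(r['conf'],2),np.round(r['location'],1),p,'rel tcp',(p-t[:2])@d,(p-t[:2])@n)
E
```

```text
t: 18.0
eef_pos: [0.5196, 0.0063, 0.0334]
ee_rot: [-3.141, 0.0, -1.785]
force: [0.1, 0.5, -3.2]
width: 0.0309
gripper_force: 55.0
wrist kaleidoscope_eye 0.64 [280.5 115.2] [ 0.504  -0.0622] rel tcp 0.07026529444499165 -0.0006895460587427626
wrist kaleidoscope_center 0.88 [280. 307.] [0.5211 0.0157] rel tcp -0.009420886582013656 -0.0005185027386105607
scene tube_center 0.71 [274.6 143.6] [0.5656 0.2192] rel tcp -0.21783285667279867 -0.0002770225935798706
scene tube_mouth 0.89 [280.4 167.8] [0.5386 0.1304] rel tcp -0.12531665389403232 -0.007775597608051491
scene kaleidoscope_eye 0.95 [306.5 223.5] [ 0.509  -0.0625] rel tcp 0.06951694097405323 0.004331538559804019
scene kaleidoscope_center 0.98 [293.3 199. ] [0.5164 0.017 ] rel tcp -0.009707517923825307 -0.005333249172033925
top tube_center 0.58 [192.  188.1] [0.5709 0.2224] rel tcp -0.22208532347713938 0.0042584486477975905
top kaleidoscope_eye 0.54 [290.6 213.4] [ 0.4965 -0.0595] rel tcp 0.0692596878699355 -0.008559451265331527
top kaleidoscope_center 0.74 [288.9 211.9] [ 0.5008 -0.0547] rel tcp 0.06363994478174875 -0.005376112662049131
```

```bash
python3 -m handwheel '[{"delta_pos":[0,0,0.4],"dr":[0,0,0]},{"delta_pos":[0,0,0.8],"dr":[0,0,0]},{"delta_pos":[0,0,0.8],"dr":[0,0,0]},{"delta_pos":[0,0,0.8],"dr":[0,0,0]},{"delta_pos":[0,0,0.4],"dr":[0,0,0]}]'
python3 -m handwheel '[{"delta_pos":[0.137,-0.674,0],"dr":[0,0,-4.84]},{"delta_pos":[0.137,-0.674,0],"dr":[0,0,-4.84]},{"delta_pos":[0.137,-0.674,0],"dr":[0,0,-4.84]},{"delta_pos":[0.137,-0.674,0],"dr":[0,0,-4.84]},{"delta_pos":[0.137,-0.674,0],"dr":[0,0,-4.84]},{"delta_pos":[0.137,-0.674,0],"dr":[0,0,-4.84]},{"delta_pos":[0.137,-0.674,0],"dr":[0,0,-4.84]},{"delta_pos":[0.137,-0.674,0],"dr":[0,0,-4.84]},{"delta_pos":[0.137,-0.674,0],"dr":[0,0,-4.84]},{"delta_pos":[0.137,-0.674,0],"dr":[0,0,-4.84]}]'
python3 -m handwheel '[{"delta_pos":[0,0,0],"dr":[0,0,0]},{"delta_pos":[0,0,0],"dr":[0,0,0]},{"delta_pos":[0,0,0],"dr":[0,0,0]}]'
python3 - <<'E'
from h import *
np.set_printoptions(precision=4,suppress=True)
s=get_state();t=s['eef_pos'];a=s['ee_rot'][2]
d=np.array([np.cos(a),np.sin(a)]);n=np.array([-d[1],d[0]])
R={}
for cam in('wrist','scene','top'):
    c=calibration(cam);save(cam,f'y_{cam}.png')
    for nm in('kaleidoscope_eye','kaleidoscope_center','stand_seat'):
        for r in mark_of(cam,nm)[:1]:
            R.setdefault(nm,[]).append((cam,*ray(c,r['location'])))
            print(cam,nm,round(r['conf'],2),np.round(r['location'],1))
            z=.057 if 'seat' in nm else t[2]
            p=atz(c,r['location'],z)[:2];print('   ',p,'rel tcp',(p-t[:2])@d,(p-t[:2])@n)
for nm,L in R.items():
    A=0;b=0
    for cam,o,v in L:
        v=v/np.linalg.norm(v);M=np.eye(3)-np.outer(v,v);A=A+M;b=b+M@o
    if len(L)>1: p=np.linalg.solve(A,b);print(nm,[l[0] for l in L],p)
im=cv2.imread('pics/y_scene.png');cv2.imwrite('pics/ysc.png',cv2.resize(im[150:320,250:450],None,fx=3.5,fy=3.5,interpolation=cv2.INTER_CUBIC))
E
```

```text
t: 19.25
eef_pos: [0.5206, 0.0073, 0.1321]
ee_rot: [-3.138, 0.002, -1.784]
force: [1.1, 0.1, -2.9]
width: 0.031
gripper_force: 55.0
t: 20.25
eef_pos: [0.5604, -0.196, 0.1291]
ee_rot: [3.141, -0.0, -2.632]
force: [-0.4, -0.1, -2.6]
width: 0.0307
gripper_force: 55.0
t: 20.55
eef_pos: [0.5603, -0.1948, 0.1291]
ee_rot: [3.141, -0.0, -2.628]
force: [0.4, 0.9, -2.3]
width: 0.0312
gripper_force: 55.0
wrist kaleidoscope_eye 0.78 [279.6 118.4]
    [ 0.5008 -0.2292] rel tcp 0.0687420246699899 0.0007225316838112414
wrist kaleidoscope_center 0.55 [279.5 303.8]
    [ 0.5678 -0.1914] rel tcp -0.008253056488421463 0.0007757999526218185
scene kaleidoscope_eye 0.72 [347.1 256.6]
    [ 0.5009 -0.2309] rel tcp 0.06946296268856897 0.002249994629508299
scene kaleidoscope_center 0.91 [361.8 229.4]
    [ 0.5619 -0.1886] rel tcp -0.004474240843911616 -0.004516805126426765
scene stand_seat 0.59 [360.  250.8]
    [ 0.5658 -0.1937] rel tcp -0.005375109818955269 0.001820838253145016
top kaleidoscope_eye 0.68 [351.7 210. ]
    [ 0.4979 -0.2196] rel tcp 0.0665617144224807 -0.009071773627059698
top kaleidoscope_center 0.37 [394.4 232.6]
    [ 0.4373 -0.3319] rel tcp 0.17453340422541086 0.05896414883976626
top stand_seat 0.42 [339.1 191.8]
    [ 0.555  -0.1957] rel tcp 0.005048055479123571 -0.0017189916319926783
kaleidoscope_eye ['wrist', 'scene', 'top'] [ 0.5014 -0.2256  0.1198]
kaleidoscope_center ['wrist', 'scene', 'top'] [ 0.4453 -0.2811  0.3451]
stand_seat ['scene', 'top'] [ 0.5575 -0.1967  0.0662]
```

```bash
python3 -m handwheel '[{"delta_pos":[-0.03,-0.02,-0.4],"dr":[0,0,0]},{"delta_pos":[0,0,-0.5],"dr":[0,0,0]},{"delta_pos":[0,0,-0.4],"dr":[0,0,0]},{"delta_pos":[0,0,-0.3],"dr":[0,0,0]},{"delta_pos":[0,0,-0.2],"dr":[0,0,0]},{"delta_pos":[0,0,-0.15],"dr":[0,0,0]},{"delta_pos":[0,0,-0.1],"dr":[0,0,0]},{"delta_pos":[0,0,-0.1],"dr":[0,0,0]},{"delta_pos":[0,0,0],"dr":[0,0,0]},{"delta_pos":[0,0,0],"dr":[0,0,0]}]'
python3 -m handwheel '[{"delta_pos":[0,0,-0.05],"dr":[0,0,0]},{"delta_pos":[0,0,0],"dr":[0,0,0]}]'
```

```text
t: 22.15
eef_pos: [0.5599, -0.1958, 0.0649]
ee_rot: [-3.141, 0.0, -2.629]
force: [-0.2, -0.5, -2.3]
width: 0.0311
gripper_force: 55.0
t: 22.35
eef_pos: [0.5597, -0.1958, 0.0632]
ee_rot: [-3.142, 0.0, -2.629]
force: [-0.8, 0.4, -2.2]
width: 0.0307
gripper_force: 55.0
```

```bash
python3 -m handwheel '[{"delta_pos":[0,0,-0.05],"dr":[0,0,0]},{"delta_pos":[0,0,-0.05],"dr":[0,0,0]},{"delta_pos":[0,0,0],"dr":[0,0,0]}]'
python3 -m handwheel '[{"delta_pos":[0,0,-0.04],"dr":[0,0,0]},{"delta_pos":[0,0,0],"dr":[0,0,0]},{"delta_pos":[0,0,0],"dr":[0,0,0]}]'
```

```text
t: 22.65
eef_pos: [0.5598, -0.1958, 0.0601]
ee_rot: [-3.142, 0.0, -2.629]
force: [0.4, 0.4, -1.4]
width: 0.0307
gripper_force: 55.0
t: 22.95
eef_pos: [0.56, -0.1958, 0.0595]
ee_rot: [-3.141, 0.0, -2.629]
force: [-2.8, 1.6, 4.7]
width: 0.0307
gripper_force: 55.0
```

```bash
python3 -m handwheel '[{"delta_pos":[0,0,0],"dr":[0,0,0]},{"delta_pos":[0,0,0],"dr":[0,0,0]},{"delta_pos":[0,0,0],"dr":[0,0,0]},{"delta_pos":[0,0,0],"dr":[0,0,0]},{"delta_pos":[0,0,0.3],"dr":[0,0,0]},{"delta_pos":[0,0,0.8],"dr":[0,0,0]},{"delta_pos":[0,0,0.9],"dr":[0,0,0]},{"delta_pos":[0,0,0.9],"dr":[0,0,0]},{"delta_pos":[0,0,0.9],"dr":[0,0,0]},{"delta_pos":[0,0,0.9],"dr":[0,0,0]}]' -1
python3 -m handwheel '[{"delta_pos":[0.6,0.4,0.5],"dr":[0,0,0]},{"delta_pos":[0.6,0.4,0.5],"dr":[0,0,0]},{"delta_pos":[0.6,0.4,0.5],"dr":[0,0,0]},{"delta_pos":[0,0,0],"dr":[0,0,0]},{"delta_pos":[0,0,0],"dr":[0,0,0]}]'
python3 - <<'E'
from h import *
np.set_printoptions(precision=4,suppress=True)
seat=np.array([.5687,-.1913]);d=np.array([np.cos(-2.629),np.sin(-2.629)]);n=np.array([-d[1],d[0]])
I=[]
for cam in('wrist','scene','top'):
    c=calibration(cam);im=save(cam,f'z_{cam}.png')
    for nm in('kaleidoscope_eye','kaleidoscope_center','stand_seat','tube_center','tube_mouth'):
        for r in mark_of(cam,nm)[:1]:
            p=atz(c,r['location'],.027 if 'tube' in nm else .057)[:2];print(cam,nm,round(r['conf'],2),np.round(r['location'],1),p,'rel seat',(p-seat)@d,(p-seat)@n)
w=cv2.imread('pics/z_wrist.png');s=cv2.imread('pics/z_scene.png')
cv2.imwrite('pics/fin.png',np.hstack([cv2.resize(w,(480,360)),cv2.resize(s[120:320,270:446],(317,360))]))
E
```

```text
t: 23.95
eef_pos: [0.5596, -0.1958, 0.2019]
ee_rot: [-3.141, 0.001, -2.629]
force: [0.4, -0.5, 0.2]
width: 0.0876
gripper_force: 0.0
t: 24.45
eef_pos: [0.6136, -0.1595, 0.2452]
ee_rot: [3.142, 0.0, -2.628]
force: [-0.2, 0.5, -0.1]
width: 0.0876
gripper_force: 0.0
wrist kaleidoscope_eye 0.79 [271.3  33.4] [ 0.5012 -0.2312] rel seat 0.07841328464116032 0.0016617138118881032
wrist kaleidoscope_center 0.81 [271.7 133.4] [ 0.5721 -0.1914] rel seat -0.002866156876291829 0.0017479397451686408
scene kaleidoscope_eye 0.68 [341.9 277.6] [ 0.4969 -0.2326] rel seat 0.0828247169725186 0.0007548127560897889
scene kaleidoscope_center 0.75 [359.1 249.7] [ 0.5657 -0.1905] rel seat 0.0022168536687099953 -0.0022144801616963625
scene stand_seat 0.84 [364.3 250.9] [ 0.5739 -0.198 ] rel seat -0.0012150471601668413 0.00842369121532311
scene tube_center 0.87 [273.6 142.6] [0.5649 0.224 ] rel seat -0.20041315799073287 -0.3637975968401451
scene tube_mouth 0.66 [280.6 169.3] [0.5367 0.1254] rel seat -0.12738990841927145 -0.2917119519007719
top kaleidoscope_center 0.88 [336.5 186.4] [ 0.5704 -0.1886] rel seat -0.0027440334816765484 -0.0015076389132479722
top stand_seat 0.75 [335.4 190.5] [ 0.5588 -0.1854] rel seat 0.005765500270403696 -0.010036024817335355
top tube_center 0.61 [190.5 187.6] [0.5724 0.2267] rel seat -0.2082425203820091 -0.3625026416804896
top tube_mouth 0.71 [227.8 197.7] [0.5428 0.1199] rel seat -0.13008828427943825 -0.28387271925214674
```

View pics/fin.png

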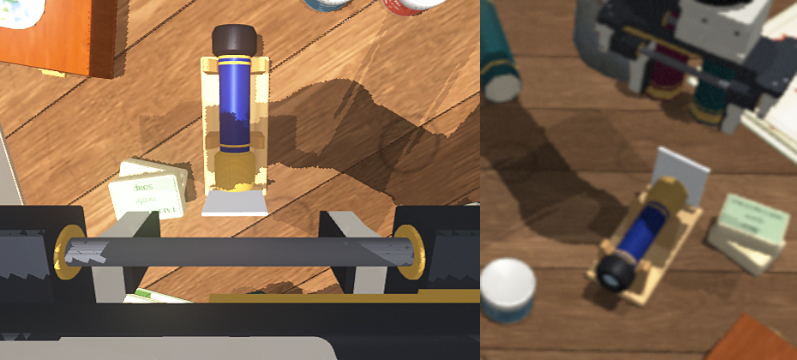

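The final view shows the kaleidoscope seated in both notches, with the eyepiece over the open end and the brass end facing the screen. The tube lies flat and the arm is clear, so I'm handing in.

```bash
python3 -c "
from station import *
print(job_done())"
```

```text
the job is handed in; nothing more can be done
None
```

The kaleidoscope is in the stand, body in both notches, eyepiece over the open end and brass end facing the screen, and the empty tube lies flat; I handed the job in at about 24.6 s and no verdict came back. It first slid out to about 115–119 mm, close to the 120 mm limit, so I pushed it back in to about 93 mm before gripping it.

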